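# Close and hold the service panel of a bench instrument

## Task

The service panel on top of the low instrument case has been left partly slid out: slide it along its channel until it butts against the fixed cover with no gap. Then turn the quarter-turn fastener on the panel clockwise until the slot along its grip lines up with the two index ridges on the panel, and press the panel down against its springy gasket until it is level with the cover. Finish while still holding the panel pressed down like this, gap closed and slot lined up, and leave the other things on the bench where they are.

Things in the scene. Friction and masses are not known exactly. Their poses are not given: they have to be found in the camera images.
- case: low white instrument case, 150 (x) x 200 (y) x 60 mm, fixed to the bench; origin at the centre of its underside. A louvred aluminium cover is fixed over its +y half. The -y half is a channel along y, open at the top and at the -y end, between two side rails 136 mm apart that keep the panel straight. Rails and cover are 60 mm above the bench.
- cover_edge (a point): middle of the cover's top edge that faces the panel, 60 mm above the bench; its axes are the case's (x across the channel, +y along the channel from the panel towards the cover, z up)
- panel: loose aluminium panel, 134 (x) x 100 (y) x 10 mm, 0.2 to 0.4 kg, lying in the channel; origin at the centre of its underside, axes as the case's; its +y edge faces the cover. It starts 14 to 30 mm short of the cover, overhanging the case's open end, and slides easily (a few N). Two low dark index ridges (4 x 16 mm) lie on its y centre line, 36 mm either side of the fastener.
- panel_edge (a point): middle of the panel's top edge that faces the cover; when butted it is at the cover edge (in y)
- panel_top (a point): centre of the panel's top face (on the fastener's axis). The panel lies on a springy gasket: this point is 65 mm above the bench at the start. A downward push of 7 to 12 N brings it down 5 mm onto the rigid frame, level with the cover; it springs up again when let go.
- fastener (a joint): angle of the fastener in rad, growing clockwise seen from above: at 0 its bar grip lies along the panel's x axis, at pi/2 (1.571) along y, in line with the index ridges. It starts at 0.15 to 0.65, has a stop at 2.0 and stays where it is left (about 0.04 N m). Well out of line, a key under the panel lands on the frame and it cannot be pressed home.
- fastener_grip (a point): middle of the top of the fastener's bar grip, at the panel's centre, 31 mm above its top face: an upright black bar 36 mm long, 12 mm thick and 27 mm high, with a bright line (the slot) along its top, on a steel disc 42 mm across and 4 mm high. The point's x axis runs along bar and slot.
- timer: bystander beside the case: white timer, 60 x 60 x 15 mm; origin at the centre of its underside
- tape_roll: bystander beside the case: roll of tape lying flat, 78 mm across, 19 mm high; origin at the centre of its underside
- reagent_bottle: bystander beside the case: small white bottle, 41 mm across, 74 mm high; origin at the centre of its underside
- marker: bystander beside the case: black marker pen lying down, 126 mm long, 11 mm thick; origin at the centre of its underside

How it is judged:
On the way, in this order (a step that is already met when the one before it is completed fails the run):
1. the panel is butted against the cover (gap under 2.5 mm) (y of panel_edge in the frame of cover_edge above -0.0025 m), for 0.2 s.
2. the fastener's slot is lined up with the ridges (within 0.16 rad), the panel still butted (y of panel_edge in the frame of cover_edge above -0.0025 m and value of joint fastener between 1.411 and 1.731 rad), for 0.2 s.
At the end, for the whole second after the job is handed in: The panel is butted against the cover (gap under 2.5 mm), the slot is within 0.16 rad of the index ridges, the panel is level and its top is less than 1.6 mm above the cover, and the robot's fingers or arm still bear on the panel or its fastener, with more than 3 N (all of step 2 and z of panel_top in the frame of cover_edge below 0.0016 m and angle between panel's own z axis and vertical below 0.03 rad and contact force between any of the fingers, the arm and panel above 3 N); the arm keeps its last pose, push and grip.
It fails at once if the timer is knocked over or pushed more than 3 cm away (distance of timer from where it was at the start of the episode above 0.03 m or angle between timer's own z axis and vertical above 0.5 rad).
It fails at once if the tape roll is knocked over or pushed more than 3 cm away (distance of tape_roll from where it was at the start of the episode above 0.03 m or angle between tape_roll's own z axis and vertical above 0.5 rad).
It fails at once if the reagent bottle is knocked over or pushed more than 3 cm away (distance of reagent_bottle from where it was at the start of the episode above 0.03 m or angle between reagent_bottle's own z axis and vertical above 0.5 rad).
It fails at once if the marker is knocked over or pushed more than 3 cm away (distance of marker from where it was at the start of the episode above 0.03 m).
It also fails if it takes over 35 s, if anything falls off the work surface, if the arm or the gripper's body presses on something with over 40 N, if the wrist force passes 120 N, or if a joint passes its speed limit or range.

## Robot

A 7-joint arm with a two-finger parallel gripper is mounted at the origin on a cart in front of the work surface, level with it; the furniture and walls round the work are solid. World frame = base frame: x ahead of the robot, y to its left, z up, the work surface at z = 0. Lengths are in m, angles in rad, forces in N, time in s.
With the tool pointing down it reaches from about 0.425 to 0.875 m from the base axis. Payload 8.4 kg.
Tool frame: the origin (TCP) lies midway between the tips of the shut fingers; the grasp point (between the pads) lies 19 mm behind it (ctrl.tcp_to_grasp is the distance from the TCP to the grasp point, in m); z points along the fingers, y is the direction in which the jaws open and shut (so a half turn about z gives the same grasp; the last joint's range is limited). The gripper opens to 85 mm and grips with 20 to 120 N. Pads are 22 mm wide; open, the fingers measure 114 mm over their backs; the gripper's body (76 mm by 85 mm) begins 54 mm behind the grasp point. The pads swing forward as they close: fully open they stand 13 mm farther back than shut.
Start: joints at [-1.387, 0.333, 0.04, 1.465, -0.013, 1.343, -0.059], TCP at [0.181, 0.624, 0.203] pointing down, gripper open.
Joint ranges: [-2.58, 2.58], [-0.38, 2.09], [-1.3, 1.39], [0.25, 2.4], [-1.5, 4.64], [0.08, 2.09], [-2.65, 2.65]. Speed limits (rad/s): [2.22, 2.22, 2.79, 2.79, 3.14, 3.14, 3.14].

## Interface

Orientations are given as a rotation vector (axis times angle).
In Python, from station import ctrl gives the robot as it stands.
- The arm moves only by the tool play_rows, never from a script. Its argument "moves" is a list of rows, each an object of numbers: "dx", "dy", "dz": the shift along the tool's x, y, z in m; "spin": the turn about the tool's z in rad. In form: [{"dx": .., "dy": .., "dz": .., "spin": ..}, ...]. A call has 1 to 8 rows; each row is the pose to reach, as a shift and turn from the pose commanded when the call began, along the tool's axes at that moment; what a row does not reach only later rows make up. A row lasts 1/10 s, in which the tool goes at most 50 mm and 8.59 degrees, less where a joint would pass 70% of its speed; a pose out of reach is approached as far as the arm can. A call with a gripper value outside its range is refused whole. "jaw" is the closure, from 0 (fully open) to 1 (shut), set as the call begins (left out, the last holds). The fingers move at their own pace and stop on an object; "force" is the grip in N (left out, the last holds). Time passes only in rows, so rows that repeat a pose let the fingers close. It gives the time, the measured TCP pose, the force and the opening at its end, in the units of the state.
- ctrl.get_obs(): the state, without advancing time (a new reading comes with each control period).
- ctrl.read_camera(name): name is "side" or "top"; returns a dict with "pixels" (400x640x3 uint8, red, green, blue), "intrinsics" (3x3 intrinsics, pixels), "R" (3x3) and "t" (3): a world point X has camera coordinates R X + t. Camera axes: x right, y down, z forward; pixel columns grow to the right and rows downward; lengths in m; the calibration is good to about 2 mm. A picture is of the moment at which its call begins. There is no depth.
- ctrl.sign_off(): hands the job in, once; it reports no verdict.
The state is a dict: "t": time; "joint_positions": joint angles; "joint_velocities": joint speeds; "effort": joint torques, N m; "ee_pos": TCP position; "eef_rot": TCP orientation; "contact_force": force on the tool from outside, world axes, zero at the start; "moment": the same for the moment, N m; "width": finger opening in m.
Only numpy, scipy, OpenCV 4.12 (cv2) and the standard library are available. Lean on these libraries where they do the work, as an engineer would, in place of code of your own. Each camera call takes 0.05 s, during which the arm holds its last target.

## Working session

There is one attempt and no reset: what is moved stays moved. The work goes in short steps, Python scripts to look and compute and a tool call to move; the robot and the scene stay as the last step left them, time stands still between calls to the robot, and variables do not carry over. Pictures are saved under pics/ and viewed, and the job is handed in when it is done.

Besides the shell and the picture viewer there is one more tool, called by a JSON object that holds its "name" and its "arguments". play_rows: Moves the arm, as the interface text tells. Its arguments: {"type":"object","properties":{"moves":{"type":"array"},"jaw":{"type":"number"},"force":{"type":"number"}},"required":["moves"]}

```bash
ls; mkdir -p pics
python3 - <<'E'
from station import ctrl
import cv2
for n in ("side","top"):
    c=ctrl.read_camera(n); cv2.imwrite(f"pics/{n}0.png",c["pixels"][:,:,::-1]); print(n,c["intrinsics"],c["R"],c["t"])
o=ctrl.get_obs(); print(o["t"],o["ee_pos"],o["eef_rot"],o["width"],o["contact_force"],ctrl.tcp_to_grasp)
E
```

```text
pics
side [[371.36320856   0.         317.9241569 ]
 [  0.         371.36320856 202.37448112]
 [  0.           0.           1.        ]] [[ 0.99657961  0.07993591  0.02096022]
 [ 0.0604825  -0.53270614 -0.84413626]
 [-0.05631116  0.84251672 -0.5357188 ]] [-0.59374932  0.06270051  0.9662009 ]
top [[371.42767393   0.         320.27390771]
 [  0.         371.42767393 197.10554063]
 [  0.           0.           1.        ]] [[-0.00943534 -0.99978877 -0.01825891]
 [-0.99568967  0.01107836 -0.0920834 ]
 [ 0.09226623  0.01731137 -0.99558388]] [0.09322306 0.60054349 0.88456308]
0.1 [0.18130531 0.62371031 0.20210871] [-4.42835901e-01 -3.11011625e+00  2.35247589e-03] 0.08548390490116832 [ 0.0741522   0.60998297 -0.10681544] 0.0187
```

View pics/top0.png

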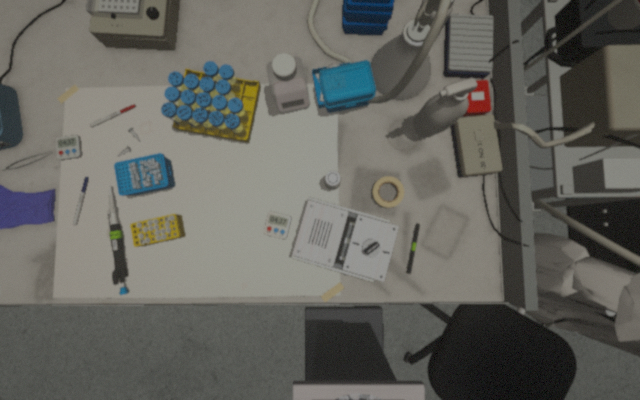

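View pics/side0.png

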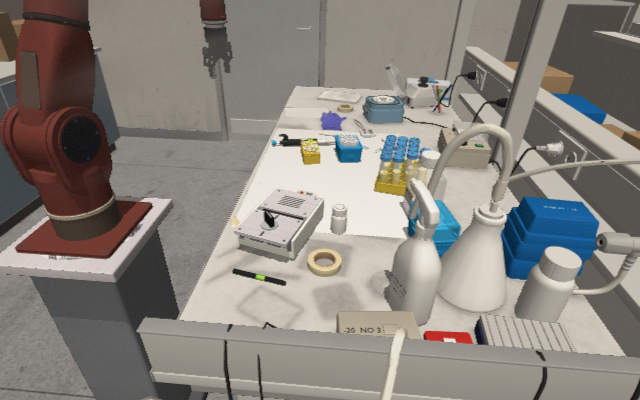

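Run:
```python
import cv2
a=cv2.imread("pics/top0.png")[190:290,255:425]; cv2.imwrite("pics/topz.png",cv2.resize(a,None,fx=4.7,fy=4.7,interpolation=cv2.INTER_CUBIC))
a=cv2.imread("pics/side0.png")[180:270,230:340]; cv2.imwrite("pics/sidez.png",cv2.resize(a,None,fx=6.5,fy=6.5,interpolation=cv2.INTER_CUBIC))
```

```text
(no output)
```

View pics/topz.png

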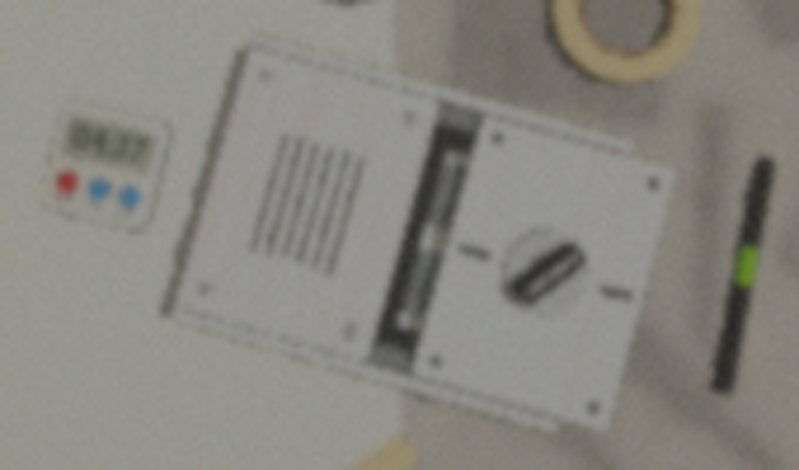

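View pics/sidez.png

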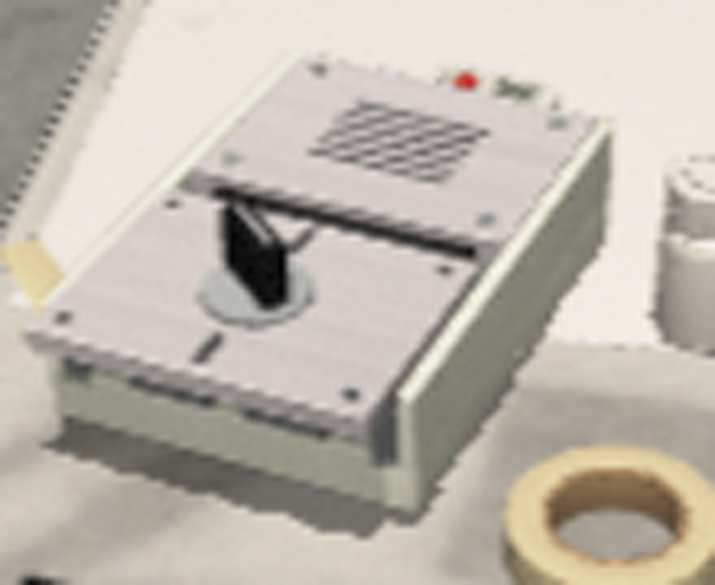

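```bash
cat > h.py <<'E'
import numpy as np
def ray(c,uv,z):
    K,R,t=map(np.array,(c["intrinsics"],c["R"],c["t"]))
    d=R.T@np.linalg.solve(K,[uv[0],uv[1],1.]); o=-R.T@t
    return o+d*(z-o[2])/d[2]
E
python3 - <<'E'
from h import *
from station import ctrl
c=ctrl.read_camera("top")
z=lambda p:((p[0]+.5)/4.7-.5+255,(p[1]+.5)/4.7-.5+190)
P={}
for n,p,h in [("pA",(481,117),.065),("pB",(672,178),.065),("pC",(605,428),.065),("pD",(415,368),.065),("cA",(440,100),.06),("cD",(370,362),.06),("far1",(247,50),.06),("far2",(170,310),.06),("r1",(475,252),.066),("r2",(617,292),.066),("b1",(513,297),.096),("b2",(578,247),.096),("disc",(547,268),.069),("mk1",(765,160),.01),("mk2",(720,390),.01),("tape",(625,20),.015)]:
    P[n]=ray(c,z(p),h); print(n,P[n].round(4))
ctr=np.mean([P[k] for k in("pA","pB","pC","pD")],0); print("ctr",ctr,(P["r1"]+P["r2"])/2,(P["b1"]+P["b2"])/2)
d=lambda a,b:(lambda v:np.degrees(np.arctan2(v[1],v[0])))(P[b]-P[a])
print("ydir",d("r2","r1"),d("pB","pA"),d("pC","pD"),"xdir",d("pA","pD"),d("pB","pC"),d("cA","cD"),d("far1","far2"),"bar",d("b1","b2"))
s=ctrl.read_camera("side")
zs=lambda p:((p[0]+.5)/6.5-.5+230,(p[1]+.5)/6.5-.5+180)
S={}
for n,p,h in [("b1",(237,203),.096),("b2",(282,225),.096),("btop",(255,213),.096),("r_near",(207,348),.066),("disc",(256,292),.069)]:
    print("side",n,ray(s,zs(p),h).round(4))
E
```

```text
pA [0.5562 0.0008 0.065 ]
pB [ 0.5249 -0.0933  0.065 ]
pC [ 0.4031 -0.0571  0.065 ]
pD [0.4328 0.0355 0.065 ]
cA [0.5651 0.0208 0.06  ]
cD [0.4354 0.0576 0.06  ]
far1 [0.5914 0.1177 0.06  ]
far2 [0.4618 0.1569 0.06  ]
r1 [0.4893 0.0051 0.066 ]
r2 [ 0.4691 -0.0645  0.066 ]
b1 [ 0.4688 -0.0104  0.096 ]
b2 [ 0.4922 -0.0418  0.096 ]
disc [ 0.4813 -0.03    0.069 ]
mk1 [ 0.5344 -0.1529  0.01  ]
mk2 [ 0.4149 -0.1255  0.01  ]
tape [ 0.609  -0.0803  0.015 ]
ctr [ 0.47924053 -0.02853159  0.065     ] [ 0.47923947 -0.02972887  0.066     ] [ 0.48054266 -0.02609089  0.096     ]
ydir 73.8045808711465 71.62964717156703 72.19827599883016 xdir 164.26030746412644 163.4444425642981 164.15615398987865 163.16869417289305 bar -53.369574041937305
side b1 [ 0.4728 -0.018   0.096 ]
side b2 [ 0.4915 -0.0301  0.096 ]
side btop [ 0.4805 -0.0236  0.096 ]
side r_near [ 0.47   -0.0655  0.066 ]
side disc [ 0.4816 -0.0346  0.069 ]
```

```bash
cat >> h.py <<'E'
from scipy.spatial.transform import Rotation as Ro
def go(o,p):
    R=Ro.from_rotvec(o["eef_rot"]).as_matrix(); return (R.T@(np.array(p)-o["ee_pos"])).round(4)
def jaw(o):
    R=Ro.from_rotvec(o["eef_rot"]).as_matrix(); return np.degrees(np.arctan2(R[1,1],R[0,1])),R[:,2].round(4)
E
python3 - <<'E'
from h import *
from station import ctrl
o=ctrl.get_obs();print(o["t"],jaw(o),go(o,[.46,.35,.2]),go(o,[.48,-.03,.16]))
E
```

```text
0.2 (np.float64(73.79582354583344), array([-2.e-04, -1.e-03, -1.e+00])) [-0.344  -0.1852  0.0026] [-0.4693 -0.5445  0.0429]
```

{"name": "play_rows", "arguments": {"moves": [{"dx": -0.344,"dy": -0.185,"dz": 0,"spin": 0.64},{"dx": -0.344,"dy": -0.185,"dz": 0,"spin": 0.64},{"dx": -0.344,"dy": -0.185,"dz": 0,"spin": 0.64},{"dx": -0.344,"dy": -0.185,"dz": 0,"spin": 0.64},{"dx": -0.344,"dy": -0.185,"dz": 0,"spin": 0.64},{"dx": -0.344,"dy": -0.185,"dz": 0,"spin": 0.64},{"dx": -0.344,"dy": -0.185,"dz": 0,"spin": 0.64},{"dx": -0.344,"dy": -0.185,"dz": 0,"spin": 0.64}], "jaw": 0}}

```text
t: 1.0
ee_pos: [0.462, 0.3477, 0.2031]
eef_rot: [1.401, 2.811, 0.0]
contact_force: [0.1, -0.2, -0.6]
width: 0.085
```

Run:
```python
from h import *
from station import ctrl
o=ctrl.get_obs();print(o["t"],o["ee_pos"],jaw(o),go(o,[.481,-.029,.17]),o["joint_positions"])
```

```text
1.0 [0.46202831 0.34774312 0.20308106] (np.float64(37.01663425013844), array([ 5.e-04, -2.e-04, -1.e+00])) [-0.3122 -0.2117  0.0332] [-1.0175508   0.18808827  0.33982357  1.66017536 -0.06415723  1.30412639
 -0.02030566]
```

{"name": "play_rows", "arguments": {"moves": [{"dx": -0.312,"dy": -0.212,"dz": 0.033},{"dx": -0.312,"dy": -0.212,"dz": 0.033},{"dx": -0.312,"dy": -0.212,"dz": 0.033},{"dx": -0.312,"dy": -0.212,"dz": 0.033},{"dx": -0.312,"dy": -0.212,"dz": 0.033},{"dx": -0.312,"dy": -0.212,"dz": 0.033},{"dx": -0.312,"dy": -0.212,"dz": 0.033},{"dx": -0.312,"dy": -0.212,"dz": 0.033}]}}

```text
$.moves[0]: bad value
```

Run:
```python
from h import *
from station import ctrl
import cv2
o=ctrl.get_obs();print(o["t"],o["ee_pos"],jaw(o),go(o,[.481,-.029,.072]),o["joint_positions"])
a=ctrl.read_camera("side")["pixels"][100:280,200:380,::-1]; cv2.imwrite("pics/s1.png",cv2.resize(a,None,fx=3.3,fy=3.3,interpolation=cv2.INTER_CUBIC))
```

```text
1.0 [0.46202831 0.34774312 0.20308106] (np.float64(37.01663425013844), array([ 5.e-04, -2.e-04, -1.e+00])) [-0.3122 -0.2117  0.1312] [-1.0175508   0.18808827  0.33982357  1.66017536 -0.06415723  1.30412639
 -0.02030566]
```

View pics/s1.png

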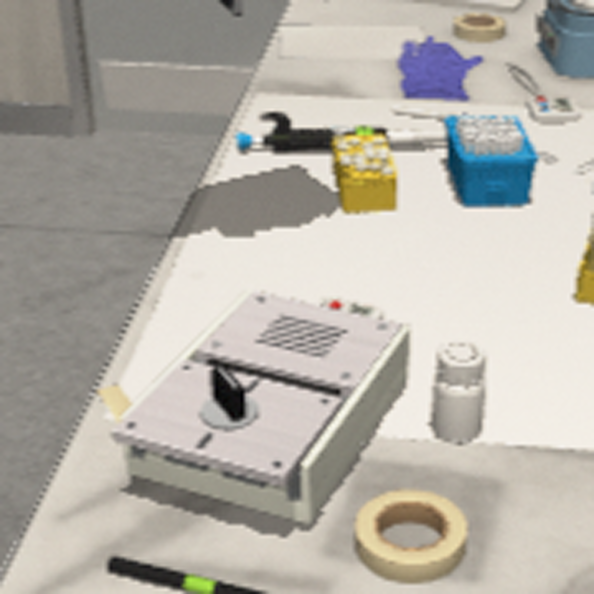

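The move was refused because spin was left out. The picture shows the case unchanged, with the grip at about (228,395). I'll resend the move with spin included.

{"name": "play_rows", "arguments": {"moves": [{"dx": -0.312,"dy": -0.212,"dz": 0.033,"spin": 0},{"dx": -0.312,"dy": -0.212,"dz": 0.033,"spin": 0},{"dx": -0.312,"dy": -0.212,"dz": 0.033,"spin": 0},{"dx": -0.312,"dy": -0.212,"dz": 0.033,"spin": 0},{"dx": -0.312,"dy": -0.212,"dz": 0.033,"spin": 0},{"dx": -0.312,"dy": -0.212,"dz": 0.033,"spin": 0},{"dx": -0.312,"dy": -0.212,"dz": 0.033,"spin": 0},{"dx": -0.312,"dy": -0.212,"dz": 0.033,"spin": 0}]}}

```text
t: 1.85
ee_pos: [0.4788, -0.0302, 0.1699]
eef_rot: [1.404, 2.81, 0.0]
contact_force: [0.2, 0.7, 0.3]
width: 0.0854
```

Run:
```python
from h import *
from station import ctrl
import cv2
o=ctrl.get_obs();print(o["t"],o["ee_pos"],jaw(o),go(o,[.481,-.029,.072]),o["joint_positions"])
a=ctrl.read_camera("side")["pixels"][100:280,200:380,::-1]; cv2.imwrite("pics/s2.png",cv2.resize(a,None,fx=3.3,fy=3.3,interpolation=cv2.INTER_CUBIC))
```

```text
1.85 [ 0.47881251 -0.03016158  0.16985786] (np.float64(36.90961969923329), array([ 2.e-04, -0.e+00, -1.e+00])) [-0.0004  0.0024  0.0979] [-0.67363516 -0.02108675  0.64484681  1.93750758  0.01353546  1.22076769
  0.61065987]
```

View pics/s2.png

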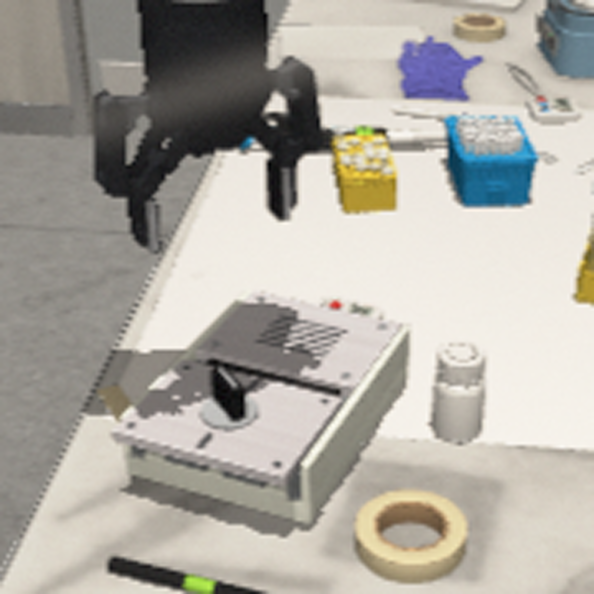

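The jaws straddle the bar's bearing, with fingertips at about (150,240) and (285,210), above the grip. Now I descend and close.

{"name": "play_rows", "arguments": {"moves": [{"dx": 0,"dy": 0.002,"dz": 0.04,"spin": 0},{"dx": 0,"dy": 0.002,"dz": 0.07,"spin": 0},{"dx": 0,"dy": 0.002,"dz": 0.085,"spin": 0},{"dx": 0,"dy": 0.002,"dz": 0.095,"spin": 0},{"dx": 0,"dy": 0.002,"dz": 0.095,"spin": 0}], "jaw": 0}}

```text
t: 2.4
ee_pos: [0.4803, -0.0248, 0.074]
eef_rot: [-1.398, -2.812, 0.002]
contact_force: [-0.1, -0.4, 0.4]
width: 0.0854
```

{"name": "play_rows", "arguments": {"moves": [{"dx": 0,"dy": 0,"dz": 0,"spin": 0},{"dx": 0,"dy": 0,"dz": 0,"spin": 0},{"dx": 0,"dy": 0,"dz": 0,"spin": 0},{"dx": 0,"dy": 0,"dz": 0,"spin": 0},{"dx": 0,"dy": 0,"dz": 0,"spin": 0},{"dx": 0,"dy": 0,"dz": 0,"spin": 0},{"dx": 0,"dy": 0,"dz": 0,"spin": 0},{"dx": 0,"dy": 0,"dz": 0,"spin": 0}], "jaw": 1, "force": 50}}

```text
t: 3.2
ee_pos: [0.481, -0.025, 0.0749]
eef_rot: [-1.399, -2.813, 0.0]
contact_force: [-0.0, 0.5, -0.1]
width: 0.0003
```

Run:
```python
from h import *
from station import ctrl
import cv2
o=ctrl.get_obs();print(o["t"],o["ee_pos"],jaw(o),o["contact_force"],o["moment"],o["width"])
R=Ro.from_rotvec(o["eef_rot"]).as_matrix()
th=np.radians(73.3); print("case +y in tool",R.T@[np.cos(th),np.sin(th),0])
for n,(a,b,c_,d) in {"side":(170,280,220,350),"top":(190,290,255,425)}.items():
    c=ctrl.read_camera(n)
    im=c["pixels"][a:b,c_:d,::-1]; cv2.imwrite(f"pics/{n}3.png",cv2.resize(im,None,fx=4.7,fy=4.7,interpolation=cv2.INTER_CUBIC))
```

```text
3.2 [ 0.48095377 -0.02501486  0.07493879] (np.float64(37.12555405491513), array([-0., -0., -1.])) [-0.00359573  0.4508834  -0.12942998] [-0.01453628 -0.00863589  0.02931217] 0.0003015935364672838
case +y in tool [ 5.90245702e-01  8.07223643e-01 -4.01914625e-05]
```

View pics/side3.png

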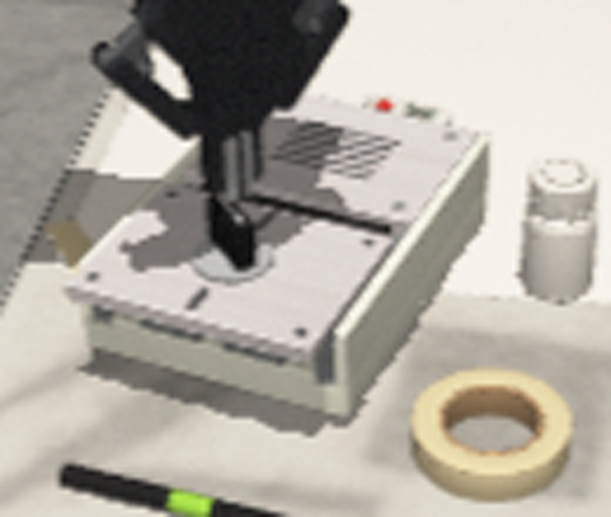

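View pics/top3.png

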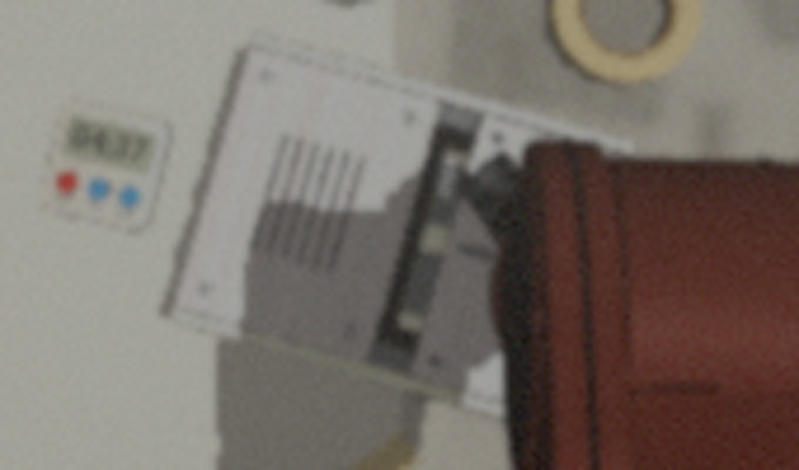

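Run:
```python
from h import *
from station import ctrl
o=ctrl.get_obs()
for n,(a,c_) in {"side":(170,220),"top":(190,255)}.items():
    c=ctrl.read_camera(n)
    for X in [o["ee_pos"],o["ee_pos"]+[0,0,.02],[.479,-.03,.069],[.479,-.03,.096],[.481,-.035,.069]]:
        p=c["intrinsics"]@(np.array(c["R"])@X+c["t"]); p=p[:2]/p[2]; print(n,X,((p-[c_,a])*4.7).round())
```

```text
side [ 0.48097315 -0.02502184  0.07492021] [232. 235.]
side [ 0.48097315 -0.02502184  0.09492021] [230. 202.]
side [0.479, -0.03, 0.069] [227. 250.]
side [0.479, -0.03, 0.096] [224. 206.]
side [0.481, -0.035, 0.069] [229. 257.]
top [ 0.48097315 -0.02502184  0.07492021] [536. 267.]
top [ 0.48097315 -0.02502184  0.09492021] [541. 269.]
top [0.479, -0.03, 0.069] [545. 271.]
top [0.479, -0.03, 0.096] [552. 273.]
top [0.481, -0.035, 0.069] [555. 267.]
```

Run:
```python
from station import ctrl
import cv2
im=ctrl.read_camera("side")["pixels"][195:240,245:305,::-1]; cv2.imwrite("pics/z4.png",cv2.resize(im,None,fx=13,fy=13,interpolation=cv2.INTER_NEAREST))
im=cv2.imread("pics/side0.png")[195:240,245:305]; cv2.imwrite("pics/z4b.png",cv2.resize(im,None,fx=13,fy=13,interpolation=cv2.INTER_NEAREST))
```

```text
(no output)
```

View pics/z4.png

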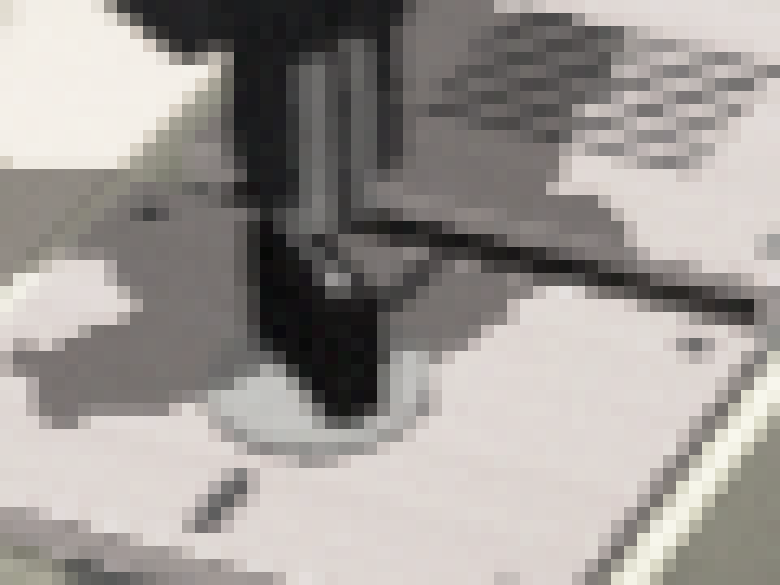

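View pics/z4b.png

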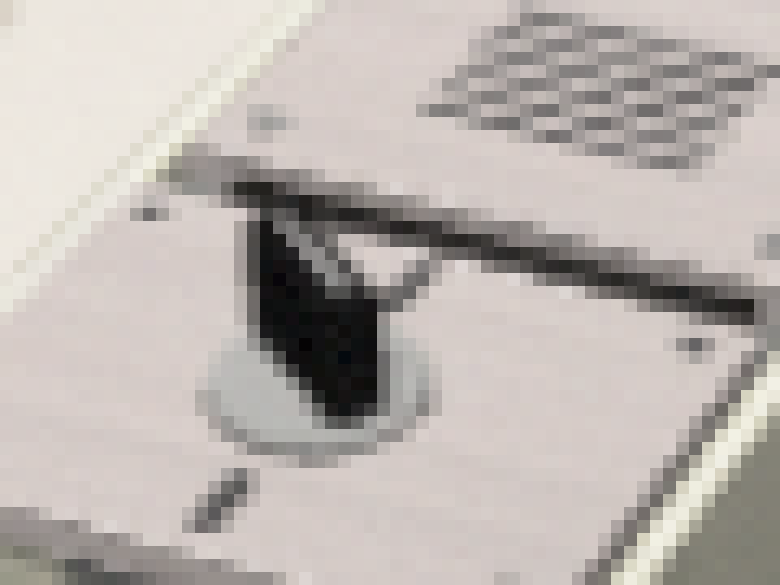

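Run:
```python
from h import *
from station import ctrl
c=ctrl.read_camera("side")
pr=lambda X:(lambda p:(p[:2]/p[2]).round(1))(c["intrinsics"]@(np.array(c["R"])@X+c["t"]))
for s in (1,-1):
  for z in (.17,.183): print(pr([.4788+s*.034,-.0302+s*.0257,z]))
for n,p,h in [("slot a",(275,222),.096),("slot b",(347,294),.096),("nearfoot",(352,418),.069),("leftfoot",(257,345),.069),("leftfront top",(252,222),.096),("rtop",(378,305),.096)]:
    print(n,ray(c,((p[0])/13-.5+245,p[1]/13-.5+195),h).round(4))
```

```text
[282.9 181.5]
[282.7 176.4]
[247.9 191.2]
[247.4 186. ]
slot a [ 0.4726 -0.0213  0.096 ]
slot b [ 0.4896 -0.0423  0.096 ]
nearfoot [ 0.4893 -0.0424  0.069 ]
leftfoot [ 0.4679 -0.022   0.069 ]
leftfront top [ 0.4685 -0.0217  0.096 ]
rtop [ 0.4957 -0.045   0.096 ]
```

{"name": "play_rows", "arguments": {"moves": [{"dx": 0,"dy": 0,"dz": 0,"spin": 0},{"dx": 0,"dy": 0,"dz": 0,"spin": 0},{"dx": 0,"dy": 0,"dz": 0,"spin": 0},{"dx": 0,"dy": 0,"dz": 0,"spin": 0},{"dx": 0,"dy": 0,"dz": 0,"spin": 0}], "jaw": 0.3}}

```text
t: 4.0
ee_pos: [0.4809, -0.025, 0.0749]
eef_rot: [-1.399, -2.813, 0.0]
contact_force: [-0.2, 0.5, 0.7]
width: 0.0598
```

Run:
```python
from station import ctrl
import cv2
im=ctrl.read_camera("side")["pixels"][185:240,235:315,::-1]; cv2.imwrite("pics/z5.png",cv2.resize(im,None,fx=10,fy=10,interpolation=cv2.INTER_NEAREST))
o=ctrl.get_obs(); print(o["t"],o["width"],o["ee_pos"])
```

```text
4.05 0.059679193784156606 [ 0.48097823 -0.02502266  0.07493134]
```

View pics/z5.png

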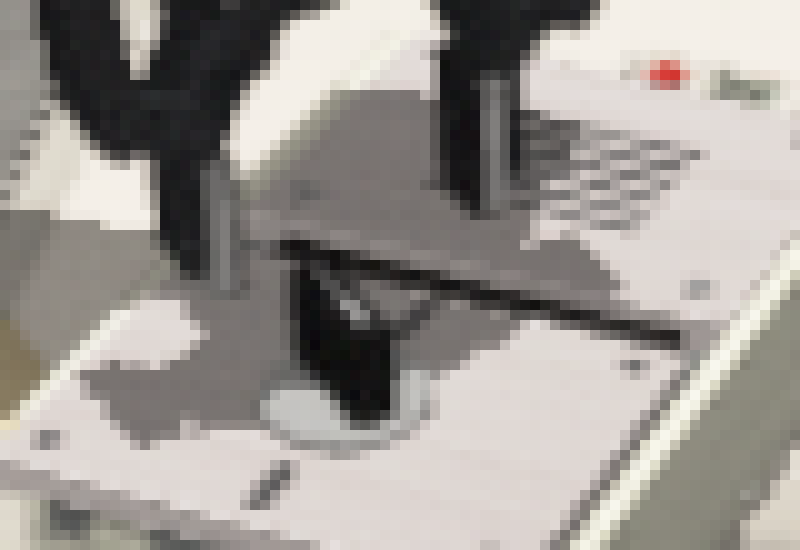

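Run:
```python
from h import *
from station import ctrl
import cv2
cs=ctrl.read_camera("side"); c=ctrl.read_camera("top")
cv2.imwrite("pics/t6.png",cv2.resize(c["pixels"][190:290,300:420,::-1],None,fx=6.5,fy=6.5,interpolation=cv2.INTER_CUBIC))
for z in (.075,.085,.1,.11): print(z,ray(cs,(257.5,214),z).round(3),ray(cs,(284.5,206),z).round(3))
pr=lambda X:(lambda p:(p[:2]/p[2]))(c["intrinsics"]@(np.array(c["R"])@X+c["t"]))
for z in (.075,.1,.15,.2,.3): print(z,((pr([.481+.030,-.025+.023,z])-[300,190])*6.5).round())
```

```text
0.075 [ 0.448 -0.003  0.075] [0.507 0.039 0.075]
0.085 [ 0.452 -0.017  0.085] [0.51  0.024 0.085]
0.1 [ 0.457 -0.039  0.1  ] [0.514 0.001 0.1  ]
0.11 [ 0.461 -0.053  0.11 ] [ 0.516 -0.014  0.11 ]
0.075 [383. 285.]
0.1 [389. 286.]
0.15 [402. 287.]
0.2 [418. 288.]
0.3 [456. 291.]
```

View pics/t6.png

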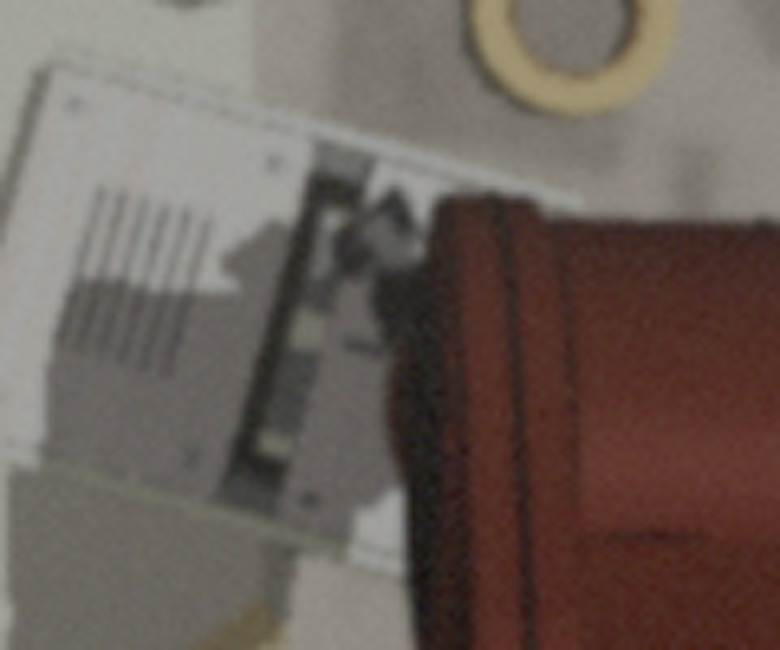

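The side rays put the fingertips at about z 0.10, which is around 20 mm higher than the reported TCP implies. So the jaws shut above the bar. I'll lower them open, in stages.

{"name": "play_rows", "arguments": {"moves": [{"dx": 0,"dy": 0,"dz": 0.006,"spin": 0},{"dx": 0,"dy": 0,"dz": 0.012,"spin": 0},{"dx": 0,"dy": 0,"dz": 0.012,"spin": 0}]}}

```text
t: 4.45
ee_pos: [0.4802, -0.0251, 0.0618]
eef_rot: [-1.398, -2.812, 0.002]
contact_force: [0.5, -0.3, -0.4]
width: 0.0596
```

Run:
```python
from station import ctrl
import cv2
im=ctrl.read_camera("side")["pixels"][185:240,235:315,::-1]; cv2.imwrite("pics/z7.png",cv2.resize(im,None,fx=10,fy=10,interpolation=cv2.INTER_NEAREST))
o=ctrl.get_obs(); print(o["t"],o["width"],o["ee_pos"],o["contact_force"])
```

```text
4.5 0.05981951384333281 [ 0.4804272  -0.02512397  0.06227105] [ 0.75705623 -0.97109532 -0.88591701]
```

View pics/z7.png

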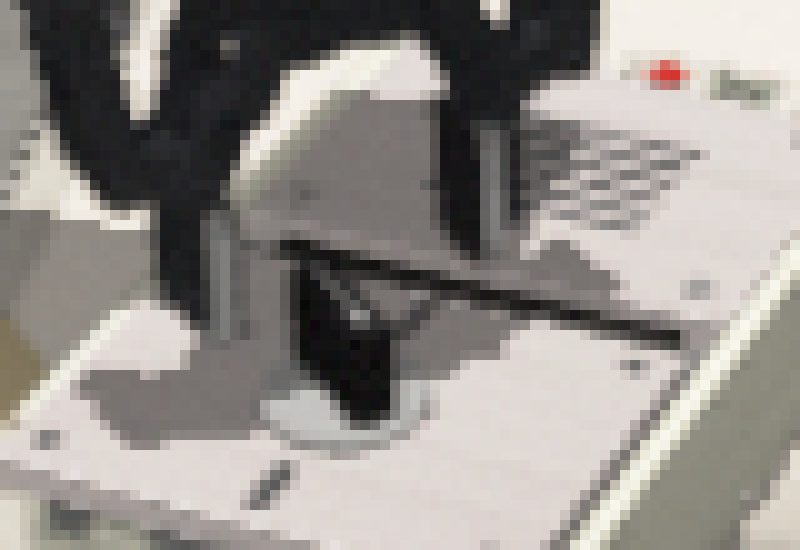

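{"name": "play_rows", "arguments": {"moves": [{"dx": 0,"dy": -0.003,"dz": 0.005,"spin": 0},{"dx": 0,"dy": -0.003,"dz": 0.009,"spin": 0},{"dx": 0,"dy": -0.003,"dz": 0.009,"spin": 0}]}}

```text
t: 4.8
ee_pos: [0.4781, -0.0269, 0.0533]
eef_rot: [-1.399, -2.812, 0.001]
contact_force: [0.2, 0.9, -0.9]
width: 0.0596
```

{"name": "play_rows", "arguments": {"moves": [{"dx": 0,"dy": 0,"dz": 0,"spin": 0},{"dx": 0,"dy": 0,"dz": 0,"spin": 0},{"dx": 0,"dy": 0,"dz": 0,"spin": 0},{"dx": 0,"dy": 0,"dz": 0,"spin": 0},{"dx": 0,"dy": 0,"dz": 0,"spin": 0},{"dx": 0,"dy": 0,"dz": 0,"spin": 0},{"dx": 0,"dy": 0,"dz": 0,"spin": 0}], "jaw": 1, "force": 50}}

```text
t: 5.5
ee_pos: [0.4787, -0.0269, 0.0541]
eef_rot: [1.399, 2.813, 0.0]
contact_force: [-1.9, -0.5, 4.2]
width: 0.0104
```

Run:
```python
from h import *
from station import ctrl
import cv2
im=ctrl.read_camera("side")["pixels"][185:240,235:315,::-1]; cv2.imwrite("pics/z8.png",cv2.resize(im,None,fx=10,fy=10,interpolation=cv2.INTER_NEAREST))
o=ctrl.get_obs(); print(o["t"],o["width"],o["ee_pos"],o["contact_force"],o["moment"],jaw(o))
R=Ro.from_rotvec(o["eef_rot"]).as_matrix()
th=np.radians(73.4); print("case +y in tool",R.T@[np.cos(th),np.sin(th),0])
```

```text
5.55 0.010661998254329426 [ 0.47869326 -0.02686102  0.05405905] [-1.30001046 -1.05823723  4.49103334] [-0.14601404  0.34522678 -0.01532598] (np.float64(37.124222216499895), array([ 2.e-04, -0.e+00, -1.e+00]))
case +y in tool [5.91672430e-01 8.06178474e-01 6.01844672e-05]
```

View pics/z8.png

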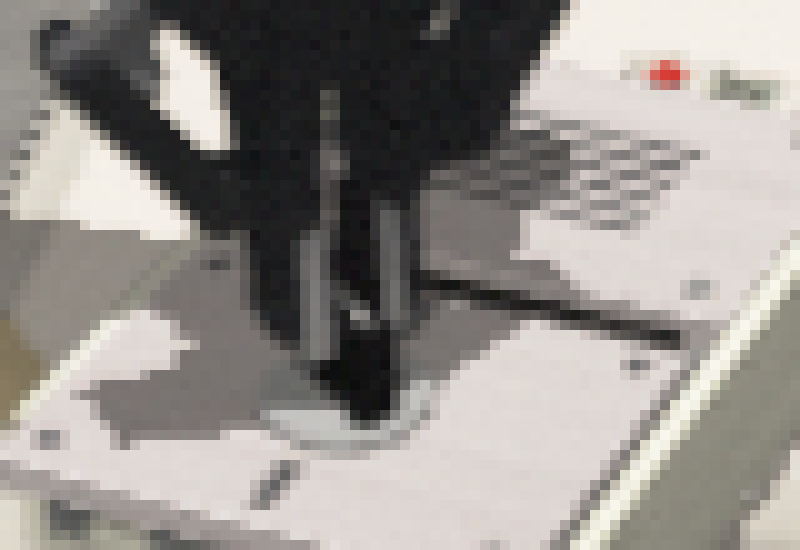

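The bar is gripped at a width of 10.6 mm, with the fingers around it near (350,310). Next I slide along the case's +y.

{"name": "play_rows", "arguments": {"moves": [{"dx": 0.003,"dy": 0.004,"dz": 0,"spin": 0},{"dx": 0.006,"dy": 0.008,"dz": 0,"spin": 0},{"dx": 0.009,"dy": 0.012,"dz": 0,"spin": 0},{"dx": 0.0105,"dy": 0.0145,"dz": 0,"spin": 0},{"dx": 0.0105,"dy": 0.0145,"dz": 0,"spin": 0}], "force": 80}}

```text
t: 6.05
ee_pos: [0.4841, -0.0092, 0.0539]
eef_rot: [1.398, 2.813, 0.0]
contact_force: [-1.4, -1.9, 3.7]
width: 0.0095
```

{"name": "play_rows", "arguments": {"moves": [{"dx": 0.0012,"dy": 0.0016,"dz": 0,"spin": 0},{"dx": 0.0012,"dy": 0.0016,"dz": 0,"spin": 0}]}}

```text
t: 6.25
ee_pos: [0.4845, -0.0077, 0.054]
eef_rot: [1.399, 2.813, -0.0]
contact_force: [-0.6, -3.4, 2.9]
width: 0.0098
```

Run:
```python
from h import *
from station import ctrl
import cv2
c=ctrl.read_camera("top")
cv2.imwrite("pics/t9.png",cv2.resize(c["pixels"][190:290,280:400,::-1],None,fx=6.5,fy=6.5,interpolation=cv2.INTER_CUBIC))
o=ctrl.get_obs(); print(o["t"],o["width"],o["ee_pos"],o["contact_force"],o["moment"])
```

```text
6.3 0.01000398096110836 [ 0.48440932 -0.00770663  0.05394431] [-1.05466605 -3.03852104  4.88158579] [-0.76671707  0.20729079 -0.07549315]
```

View pics/t9.png

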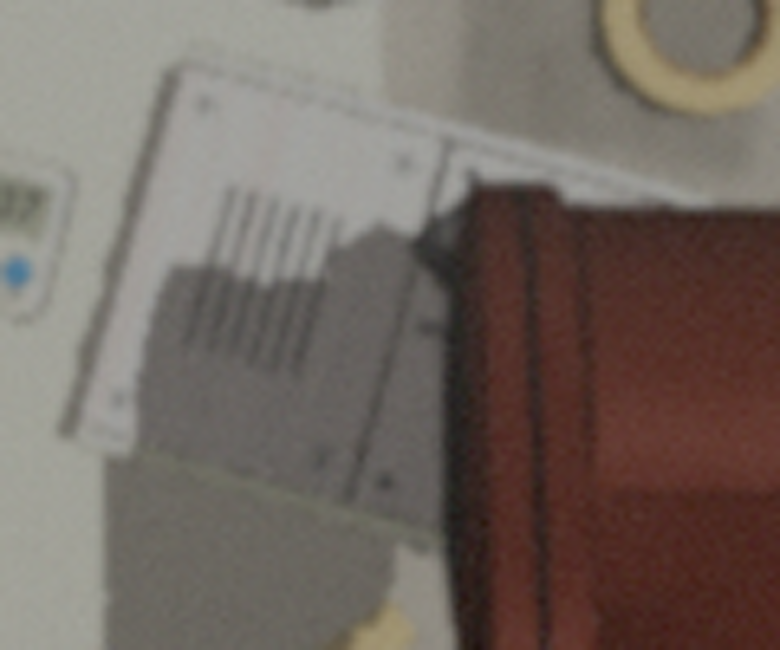

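The gap is down to a thin dark line from about (445,145) to (350,500). I'll push on until the force rises.

{"name": "play_rows", "arguments": {"moves": [{"dx": 0.0012,"dy": 0.0016,"dz": 0,"spin": 0},{"dx": 0.0012,"dy": 0.0016,"dz": 0,"spin": 0}]}}

```text
t: 6.5
ee_pos: [0.4848, -0.006, 0.0539]
eef_rot: [-1.399, -2.813, 0.001]
contact_force: [-1.1, -4.8, 4.4]
width: 0.0095
```

{"name": "play_rows", "arguments": {"moves": [{"dx": 0.0012,"dy": 0.0016,"dz": 0,"spin": 0},{"dx": 0.0012,"dy": 0.0016,"dz": 0,"spin": 0}]}}

```text
t: 6.7
ee_pos: [0.4848, -0.0059, 0.0539]
eef_rot: [-1.4, -2.812, 0.004]
contact_force: [-3.0, -10.1, 7.7]
width: 0.0096
```

{"name": "play_rows", "arguments": {"moves": [{"dx": 0,"dy": 0,"dz": 0,"spin": 0.1},{"dx": 0,"dy": 0,"dz": 0,"spin": 0.2},{"dx": 0,"dy": 0,"dz": 0,"spin": 0.3},{"dx": 0,"dy": 0,"dz": 0,"spin": 0.4},{"dx": 0,"dy": 0,"dz": 0,"spin": 0.47},{"dx": 0,"dy": 0,"dz": 0,"spin": 0.47}]}}

```text
t: 7.3
ee_pos: [0.486, -0.0053, 0.054]
eef_rot: [2.018, 2.405, -0.001]
contact_force: [1.7, -9.0, 1.6]
width: 0.0099
```

Run:
```python
from h import *
from station import ctrl
import cv2
c=ctrl.read_camera("side")
cv2.imwrite("pics/z10.png",cv2.resize(c["pixels"][175:245,235:325,::-1],None,fx=8,fy=8,interpolation=cv2.INTER_NEAREST))
o=ctrl.get_obs(); print(o["t"],o["width"],o["ee_pos"],o["contact_force"],o["moment"],jaw(o))
```

```text
7.35 0.009606731717025006 [ 0.48596127 -0.00536991  0.05395032] [ 1.45816485 -9.25136004  2.07786555] [-1.9813742  -0.39696602 -0.04781349] (np.float64(10.098396491078807), array([ 0.0011, -0.0017, -1.    ]))
```

View pics/z10.png

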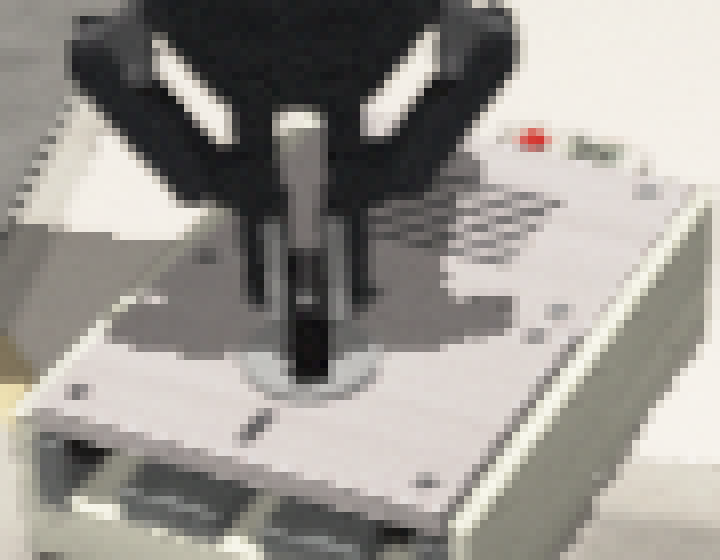

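The fastener is turning with the fingers, the bar edge-on near (308,320), and the panel is still pressed against the cover. I'll do the rest of the turn.

{"name": "play_rows", "arguments": {"moves": [{"dx": 0,"dy": 0,"dz": 0,"spin": 0.1},{"dx": 0,"dy": 0,"dz": 0,"spin": 0.2},{"dx": 0,"dy": 0,"dz": 0,"spin": 0.3},{"dx": 0,"dy": 0,"dz": 0,"spin": 0.4},{"dx": 0,"dy": 0,"dz": 0,"spin": 0.465},{"dx": 0,"dy": 0,"dz": 0,"spin": 0.465}]}}

```text
t: 7.95
ee_pos: [0.487, -0.0054, 0.0543]
eef_rot: [2.517, 1.875, 0.002]
contact_force: [4.6, -9.7, 1.1]
width: 0.0095
```

Run:
```python
from h import *
from station import ctrl
import cv2
c=ctrl.read_camera("side")
cv2.imwrite("pics/z11.png",cv2.resize(c["pixels"][175:245,235:325,::-1],None,fx=8,fy=8,interpolation=cv2.INTER_NEAREST))
c=ctrl.read_camera("top")
cv2.imwrite("pics/t11.png",cv2.resize(c["pixels"][190:290,280:400,::-1],None,fx=6.5,fy=6.5,interpolation=cv2.INTER_CUBIC))
o=ctrl.get_obs(); print(o["t"],o["width"],o["ee_pos"],o["contact_force"],o["moment"],jaw(o))
R=Ro.from_rotvec(o["eef_rot"]).as_matrix()
th=np.radians(73.5); print("case +y in tool",R.T@[np.cos(th),np.sin(th),0])
```

```text
8.05 0.009588313097729123 [ 0.48704247 -0.00539927  0.05435487] [ 4.93590599 -8.78005329  0.73796194] [-2.12025724 -1.02743568 -0.023291  ] (np.float64(-16.514745840359463), array([ 0.0032, -0.0017, -1.    ]))
case +y in tool [ 9.99999703e-01 -2.57361807e-04 -7.27064551e-04]
```

View pics/z11.png

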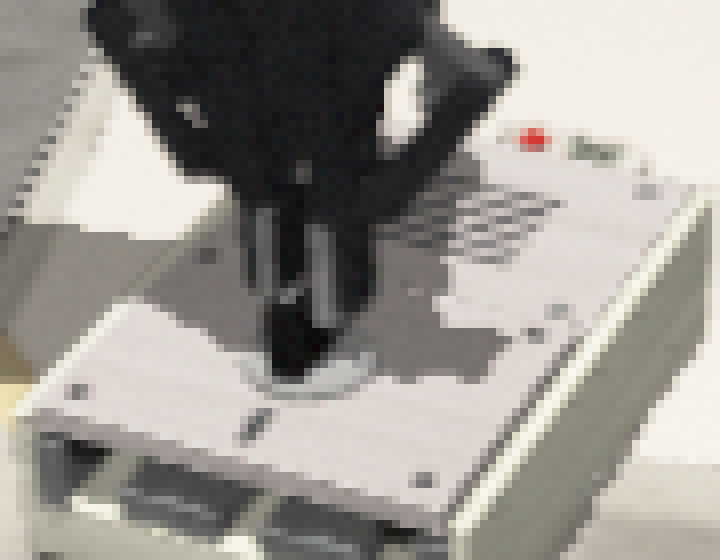

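View pics/t11.png

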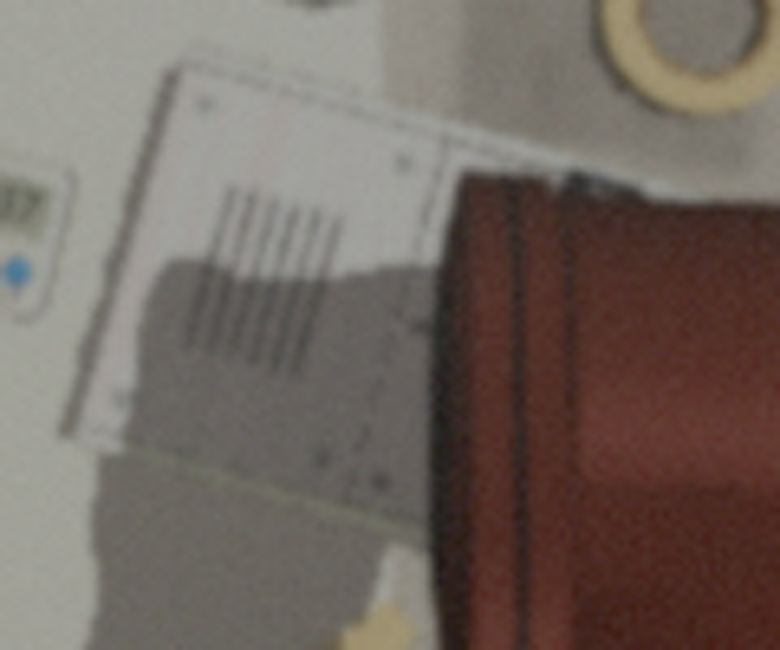

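Butted and turned. Now I press down in stages with a firmer grip.

{"name": "play_rows", "arguments": {"moves": [{"dx": 0,"dy": 0,"dz": 0.002,"spin": 0},{"dx": 0,"dy": 0,"dz": 0.004,"spin": 0},{"dx": 0,"dy": 0,"dz": 0.005,"spin": 0},{"dx": 0,"dy": 0,"dz": 0.005,"spin": 0}], "force": 110}}

```text
t: 8.45
ee_pos: [0.4871, -0.0054, 0.0497]
eef_rot: [2.515, 1.878, 0.003]
contact_force: [1.6, -9.3, 7.4]
width: 0.0086
```

{"name": "play_rows", "arguments": {"moves": [{"dx": 0,"dy": 0,"dz": 0.001,"spin": 0},{"dx": 0,"dy": 0,"dz": 0.001,"spin": 0}]}}

```text
t: 8.65
ee_pos: [0.4872, -0.0054, 0.0493]
eef_rot: [2.515, 1.878, 0.003]
contact_force: [-1.8, -9.8, 18.3]
width: 0.0087
```

{"name": "play_rows", "arguments": {"moves": [{"dx": 0,"dy": 0,"dz": 0.001,"spin": 0},{"dx": 0,"dy": 0,"dz": 0.001,"spin": 0},{"dx": 0,"dy": 0,"dz": 0.001,"spin": 0}]}}

```text
t: 8.95
ee_pos: [0.4874, -0.0053, 0.0492]
eef_rot: [2.516, 1.878, 0.004]
contact_force: [-6.8, -9.2, 31.8]
width: 0.0087
```

Run:
```python
from h import *
from station import ctrl
import cv2
c=ctrl.read_camera("side")
cv2.imwrite("pics/z12.png",cv2.resize(c["pixels"][175:245,235:325,::-1],None,fx=8,fy=8,interpolation=cv2.INTER_NEAREST))
c=ctrl.read_camera("top")
cv2.imwrite("pics/t12.png",cv2.resize(c["pixels"][160:290,250:420,::-1],None,fx=4.6,fy=4.6,interpolation=cv2.INTER_CUBIC))
o=ctrl.get_obs(); print(o["t"],o["width"],o["ee_pos"],o["contact_force"],o["moment"],jaw(o))
```

```text
9.05 0.009133860349308347 [ 0.48735165 -0.00531866  0.04923303] [-7.20269349 -9.2710379  31.8385139 ] [-2.20634713  1.69495395  0.04813663] (np.float64(-16.520371135940753), array([ 3.e-03, -1.e-04, -1.e+00]))
```

View pics/z12.png

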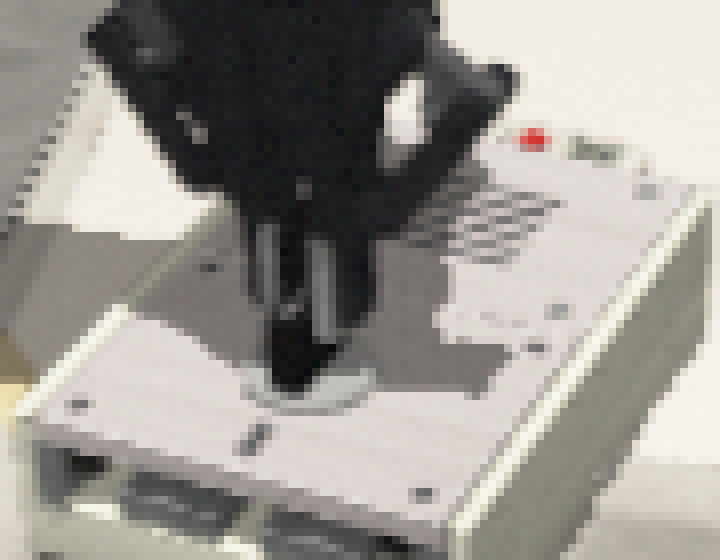

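View pics/t12.png

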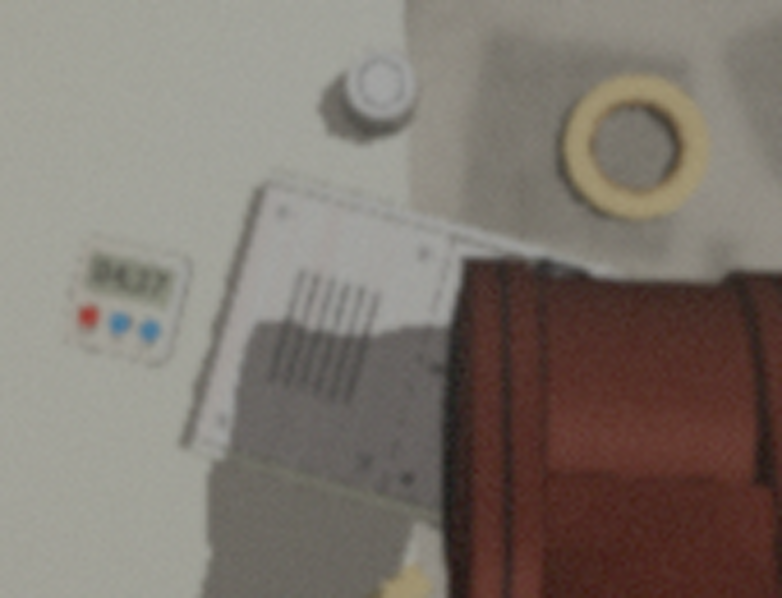

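The panel is flush, the cover seam is gone, and the bystanders haven't moved. Before handing in I'll check the slot angle numerically.

Run:
```python
from h import *
from station import ctrl
import cv2
c=ctrl.read_camera("side")
im=c["pixels"]
cv2.imwrite("pics/z13.png",cv2.resize(im[205:240,255:290,::-1],None,fx=16,fy=16,interpolation=cv2.INTER_CUBIC))
pr=lambda X:(lambda p:(p[:2]/p[2]))(c["intrinsics"]@(np.array(c["R"])@X+c["t"]))
r=ray(c,(235+256/8-.5,175+440/8-.5),.061)
yd=np.array([np.cos(np.radians(73.5)),np.sin(np.radians(73.5)),0])
ctr=r+.036*yd; print("ridge",r,"ctr",ctr)
for a in (-.2,-.1,0,.1,.2):   # extra clockwise
    th=np.radians(-106.5)-a; u=np.array([np.cos(th),np.sin(th),0]); v=np.array([-u[1],u[0],0])
    b=ctr.copy(); b[2]=.064
    print(a,[((pr(b+.018*u+s*.006*v)-[255,205]+.5)*16).round() for s in(-1,1)], ((pr(b-.018*u+.006*v)-[255,205]+.5)*16).round())
```

```text
ridge [ 0.47720827 -0.04401134  0.061     ] ctr [ 0.48743282 -0.00949383  0.061     ]
-0.2 [array([231., 316.]), array([310., 326.])] [372. 190.]
-0.1 [array([221., 312.]), array([297., 326.])] [382. 194.]
0 [array([212., 308.]), array([284., 326.])] [392. 199.]
0.1 [array([203., 303.]), array([271., 325.])] [400. 204.]
0.2 [array([196., 297.]), array([259., 323.])] [408. 209.]
```

View pics/z13.png

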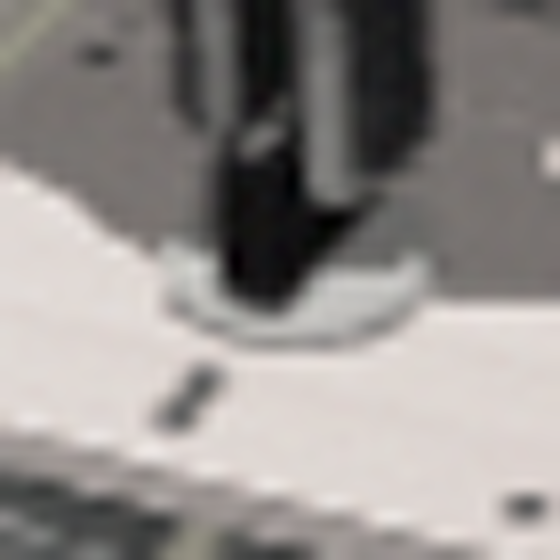

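Run:
```python
from station import ctrl
o=ctrl.get_obs(); print(o["t"],o["ee_pos"],o["contact_force"]); print(ctrl.sign_off())
```

```text
9.1 [ 0.48734464 -0.00530601  0.04921312] [-7.03265167 -9.28611461 32.41759465]
the job is handed in; nothing more can be done
None
```

I closed the gap, turned the fastener in line with the ridges, pressed the panel down to its hard stop, and handed the job in at about 9.1 s still holding it. Sign-off gives no verdict, so this rests on my own checks.

**What I did**
- I gripped the fastener bar and slid the panel about 22 mm along the channel until it stopped against the cover at about 10 N.
- I turned the fastener about 0.935 rad clockwise, keeping the panel pushed against the cover.
- I pressed the panel down until it met the frame.

**Last checks**
- **Gap:** the seam is no longer visible in the top view, with about 9 N still pushing towards the cover.
- **Height:** the tool dropped about 5 mm, then stopped moving while the force rose from 7 to 32 N. In the side view the panel looks level with the cover.
- **Slot angle:** the jaw direction puts the slot within about 0.02 rad of the ridges. The image checks on the bar's foot disagreed, from about -0.1 to +0.04 rad, which is about one pixel and inside the 0.16 limit.
- **Bystanders:** the timer, tape roll and bottle had not moved in the last top view. The arm hid the marker there, but nothing went near it.

**What went wrong on the way**
- The first move to the fastener was refused because I left out spin, so I resent it.
- The first grip closed on air above the bar. The fingertips sat about 20 mm higher than the reported TCP implied, so I lowered the tool about 21 mm and gripped again.

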